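# Shut the crystal samples away beside the microscope

## Robot

A 6-joint arm with a two-finger parallel gripper is mounted at the origin on the work surface. World frame = base frame: x ahead of the robot, y to its left, z up, the work surface at z = 0. Lengths are in m, angles in degrees, forces in N, time in s.
With the tool pointing down it reaches from about 0.375 to 0.9 m from the base axis. Payload 3.1 kg.
Tool frame: the origin (TCP) lies at the very end of the fingers, on their centre line; the grasp point (between the pads) lies bot.grip_point_offset behind it (bot.grip_point_offset is the distance from the TCP to the grasp point, in m); z points along the fingers, y is the line along which they close (so a half turn about z gives the same grasp; the last joint's range is limited). The gripper opens to 87 mm and grips with 3 to 60 N. Pads are 19 mm wide; open, the fingers measure 117 mm over their backs; the gripper's body (75 mm by 190 mm) begins 51 mm behind the grasp point.
Start: joints at [-74.513, 30.224, 82.088, -0, 67.689, -10.227], TCP at [0.271, -0.563, 0.223] pointing down, gripper open.
Joint ranges: [-176.69, 176.69], [-43.24, 126.21], [12.49, 139.97], [-82, 262], [0, 151.66], [-163.58, 163.58]. Speed limits (degrees/s): [159.86, 159.86, 180, 180, 180, 180].

## Interface

Orientations are given as a 3x3 rotation matrix whose columns are the frame's x, y, z axes.
In Python, from rig import bot, viewer, ticket gives the robot as it stands.
- The arm moves only by the tool servo_tool, never from a script. Its argument "targets" is a list of rows, each an object with "offset": the shift along the tool's x, y, z in m, a list of three; "dr": the turn, a rotation vector about the tool's x, y, z in degrees, a list of three. In form: [{"offset": [x, y, z], "dr": [ax, ay, az]}, ...]. A call has 1 to 20 rows; each row is the pose to reach, as a shift and turn from the pose commanded when the call began, along the tool's axes at that moment; what a row does not reach only later rows make up. A row lasts 1/12 s, in which the tool goes at most 41.7 mm and 7.16 degrees, less where a joint would pass 70% of its speed; a pose out of reach is approached as far as the arm can. A call with a gripper value outside its range is refused whole. "gripper" is the gripper command: -1 is fully open, 1 is shut, values between are in proportion, set as the call begins (left out, the last holds). The fingers move at their own pace and stop on an object; the grip force is fixed at half the most. Time passes only in rows, so rows that repeat a pose let the fingers close. It gives the time, the measured TCP pose, the force, the opening and the grip force at its end, in the units of the state.
- bot.read_state(): the state, without advancing time (a new reading comes with each control period).
- viewer.capture(name): name is "scene" or "top" or "wrist"; returns a dict with "color" (480x640x3 uint8, red, green, blue), "camera_matrix" (3x3 intrinsics, pixels), "R" (3x3) and "t" (3): a world point X has camera coordinates R X + t. Camera axes: x right, y down, z forward; pixel columns grow to the right and rows downward; lengths in m; the calibration is good to about 2 mm. A picture is of the moment at which its call begins. There is no depth.
- ticket.hand_in(): hands the job in; it is judged then, once.
The state is a dict: "time_s": time; "joint_positions": joint angles; "qvel": joint speeds; "tau": joint torques, N m; "position": TCP position; "tcp_rot": TCP orientation; "force": force on the tool from outside, world axes, zero at the start; "moment": the same for the moment, N m; "opening": opening from 0.0 (shut) to 1.0 (fully open); "grasp_force": force on a finger pad.
Only numpy, scipy, OpenCV 4.12 (cv2) and the standard library are available. Lean on these libraries where they do the work, as an engineer would, in place of code of your own. Each camera call takes 0.05 s, during which the arm holds its last target. There are 200 camera calls.

## Task

Shut the samples away from the dust: with your fingertips, gently push the drawer that holds the vials until it is fully home, and gently swing the open lid of the well-plate box down until it is fully shut. Leave the empty drawer just as far open as it is, and do not pick up or disturb anything else on the bench.

Things in the scene. Friction and masses are not known exactly. Their poses are not given: they have to be found in the camera images.
- vial_store: Grey sheet-metal bench-top drawer unit, 170 deep (x) x 140 wide (y) x 90 high mm, fixed to the bench. Origin at the centre of its underside on the bench; its own x axis points from its front to its back, z up. Its one drawer slides out of the front, to its own -x, and holds a white rack of 20 capped vials. A small cardboard box stands on the rear half of its top.
- vial_pull (a point): Middle of the flat outer face of the aluminium pull strip on the front of the vial drawer; moves with the drawer, axes as vial_store's (x into the unit). The strip is 70 wide x 14 high mm, stands 14 mm out from the white front panel (128 wide x 74 high mm, lower edge 8 mm over the bench); its middle is 50 mm over the bench.
- vial_drawer (a joint): How far the vial drawer is pulled out, m: 0 fully home, at most 0.11; starts 0.05 to 0.085. It slides with about 1.5 N of friction and stays where it is left.
- empty_store: A second drawer unit of just the same make and size, with the same axes and origin; its drawer is also out, but empty. An amber jar stands on the rear half of its top.
- empty_pull (a point): Middle of the outer face of the pull strip of the empty drawer (measures as for vial_pull).
- empty_drawer (a joint): How far the empty drawer is pulled out, m (0 fully home).
- plate_box: Grey plastic box, 120 deep (x) x 150 wide (y) x 60 high mm, fixed to the bench, with a white well plate in it. Origin at the centre of its underside; x from its front to its back, z up. Its flat lid is hinged along the top of the back wall.
- lid_hinge (a point): Middle of the hinge line, on the lid's lower face: 60 mm behind the box's centre and 60.5 mm over the bench. The lid turns about the box's y axis.
- lid_edge (a point): Middle of the lid's free front edge on its outer (upper) face; moves with the lid. The lid is a plate 120 long (hinge to free edge) x 150 wide x 6 mm thick, with a 45 mm wide, 11 mm long thumb tab beyond the free edge. The point's x axis runs along the lid towards the hinge, z out of the outer face.
- plate_lid (a joint): Opening angle of the lid, rad: 0 shut flat on the rim, growing as the free edge rises; pi/2 upright, stop at 1.6; starts 0.6 to 1.1. Stiff hinge (0.15 N m): it stays where it is left and takes 1 to 2 N near its free edge to push down.
- vial_a: Loose capped vial, 22 mm across, 46 mm high, standing between two of the units; origin at its foot. To be left alone.
- vial_b: Another such loose vial, between the other two units. To be left alone.
- slip_box: Loose cardboard box 55 x 75 x 28 mm on the rear of vial_store's top; origin under its centre. To be left alone.
- jar: Loose amber jar, 44 mm across, 50 mm high, on the rear of empty_store's top; origin under its centre. To be left alone.
- dish: Loose flat dish, 90 mm across, 16 mm high, on the bench between the robot and the units; origin under its centre. To be left alone.
- pen_cup: White cup of pens and tweezers, 84 mm across, 155 mm high in all, behind the units; origin under its centre. To be left alone.
- beaker: Clear plastic beaker, 84 mm across, 140 mm high, behind the units; origin under its centre. To be left alone.
There are look-alikes about, which are no part of the job. What is shaped like the plate_box but green or turquoise is not meant.

How it is judged:
By the outcome, as a careful person would: the job done as asked, in the order asked, and still so for the second after the job is handed in, with the robot touching nothing.
It also fails if it takes over 48 s, if anything falls off the work surface, if the arm or the gripper's body presses on something with over 40 N, if the wrist force passes 120 N, or if a joint passes its speed limit or range.

## Working session

There is one attempt and no reset: what is moved stays moved. The work goes in short steps, Python scripts to look and compute and a tool call to move; the robot and the scene stay as the last step left them, time stands still between calls to the robot, and variables do not carry over. Pictures are saved under pics/ and viewed, at most 10 in all, crops included, and the job is handed in when it is done.

Besides the shell and the picture viewer there is one more tool, called as name(argument=value, ...), one argument or row to a line, values as JSON. servo_tool: Moves the arm, as the interface text tells. Its arguments: {"type":"object","properties":{"targets":{"type":"array"},"gripper":{"type":"number"}},"required":["targets"]}

```bash
mkdir -p pics; python3 - <<'E'
from rig import bot,viewer
import cv2,numpy as np,pickle
d={}
for n in("scene","top"):
    c=viewer.capture(n);d[n]=c
    cv2.imwrite(f"pics/{n}0.png",c["color"][:,:,::-1]);print(n,c["camera_matrix"].tolist(),np.round(-c["R"].T@c["t"],3),np.round(c["R"],3).tolist())
pickle.dump(d,open("cap0.pkl","wb"))
s=bot.read_state();print(s["time_s"],s["position"],np.round(s["tcp_rot"],3).tolist(),bot.grip_point_offset)
E
```

```text
scene [[537.0968806381592, 0.0, 319.0441774202464], [0.0, 537.0968806381592, 228.9577424572209], [0.0, 0.0, 1.0]] [ 1.23  -0.303  0.804] [[0.459, 0.888, -0.002], [0.595, -0.309, -0.742], [-0.659, 0.339, -0.671]]
top [[585.389402471125, 0.0, 307.73586675885224], [0.0, 585.389402471125, 244.24795386753192], [0.0, 0.0, 1.0]] [0.281 0.057 1.25 ] [[0.022, -1.0, 0.004], [-0.979, -0.023, -0.204], [0.204, 0.0, -0.979]]
0.1 [ 0.27102421 -0.56249243  0.22169726] [[0.901, 0.434, -0.0], [0.434, -0.901, 0.002], [0.0, -0.002, -1.0]] 0.0187
```

View pics/scene0.png

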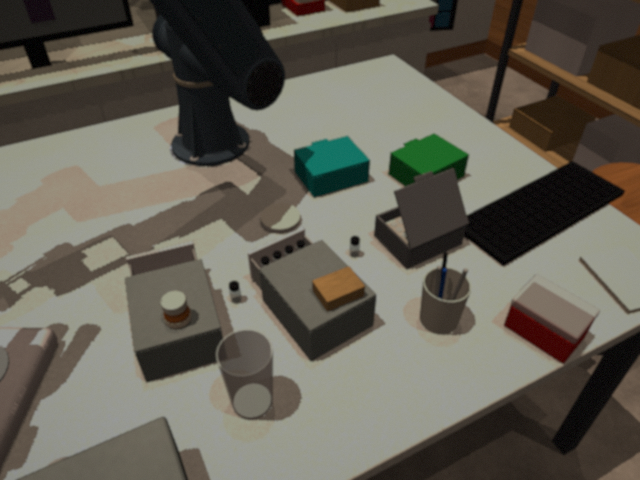

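View pics/top0.png

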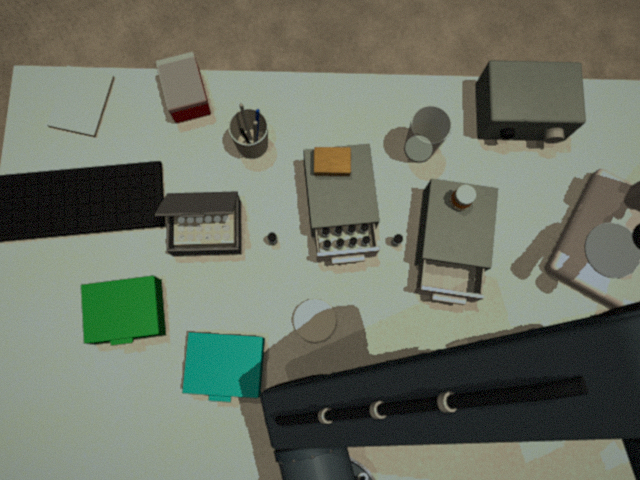

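The look-alikes in the top view:
- **Vial drawer pull:** candidates are (348,259), with dark vials in the drawer, and (450,298), with an empty drawer. I choose (348,259).
- **Box:** candidates are grey and open at (203,225), green at (122,310), and turquoise at (223,365). I choose the grey one.

A close crop will check both choices.

```bash
python3 - <<'E'
import cv2,pickle
d=pickle.load(open("cap0.pkl","rb"))
c=d["top"]["color"][135:275,145:405,::-1]
c=cv2.convertScaleAbs(cv2.resize(c,None,fx=3,fy=3,interpolation=cv2.INTER_CUBIC),alpha=1.5)
cv2.imwrite("pics/crop_top.png",c)
c=d["scene"]["color"][160:360,235:475,::-1]
c=cv2.convertScaleAbs(cv2.resize(c,None,fx=3,fy=3,interpolation=cv2.INTER_CUBIC),alpha=1.6)
cv2.imwrite("pics/crop_scene.png",c)
E
```

```text
(no output)
```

View pics/crop_top.png

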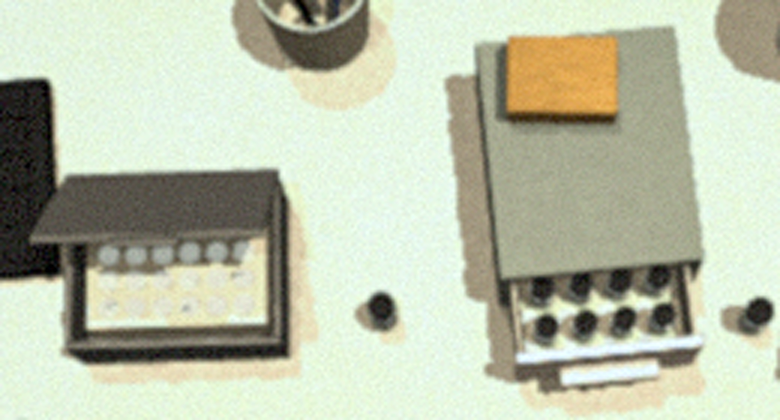

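View pics/crop_scene.png

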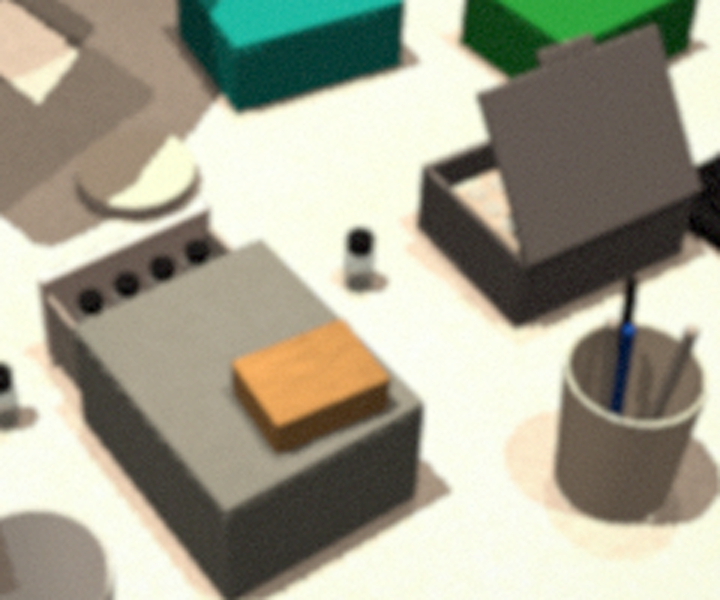

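The crops confirm the choice. The centre unit holds the vials, with its pull at about crop (610,377). The grey box has its lid raised, with the free edge at about (30,241)–(282,235). Next I fit the poses to both views.

```bash
cat >fit.py <<'E'
import numpy as np,pickle
from scipy.optimize import least_squares
d=pickle.load(open("cap0.pkl","rb"))
def proj(n,X):
    c=d[n];p=c["camera_matrix"]@(c["R"]@X+c["t"]);return p[:2]/p[2]
off={"top":(145,135),"scene":(235,160)}
def store(q,p): # front-slide: p = local pt; flag moves
    x,y,z,m=p; return np.array([x-m*q,y,z])
def lid(q,p):
    s,y,h,m=p # s from hinge toward free, h above lower face
    if not m: return np.array([s,y,h])
    return np.array([.06-s*np.cos(q)+h*np.sin(q),y,.0605+s*np.sin(q)+h*np.cos(q)])
def fit(obs,loc,x0):
    def f(v):
        c,s=np.cos(v[2]),np.sin(v[2]);r=[]
        for n,px,p in obs:
            L=loc(v[3],p);W=np.array([v[0]+c*L[0]-s*L[1],v[1]+s*L[0]+c*L[1],L[2]])
            r.append(proj(n,W)-(np.array(px)/3+off[n]))
        return np.ravel(r)
    R=least_squares(f,x0,loss="soft_l1",f_scale=1.);print(np.round(R.x,4),"yaw",np.degrees(R.x[2]).round(2));print(np.round(f(R.x).reshape(-1,2),1).tolist());return R.x
T,S="top","scene"
a,b=.085,.07
vs=fit([(T,(477,44),(a,b,.09,0)),(T,(673,28),(a,-b,.09,0)),(T,(700,262),(-a,-b,.09,0)),(T,(497,278),(-a,b,.09,0)),
 (S,(228,512),(a,-b,.09,0)),(S,(420,405),(a,b,.09,0)),(S,(78,318),(-a,-b,.09,0)),(S,(260,242),(-a,b,.09,0)),
 (T,(563,385),(-a-.014,.035,.057,1)),(T,(660,377),(-a-.014,-.035,.057,1)),(S,(42,285),(-a,-.064,.082,1)),(S,(207,212),(-a,.064,.082,1))],store,[.6,0,0,.07])
e=.075
pb=fit([(T,(66,347),(-.06,e,.06,0)),(T,(287,345),(-.06,-e,.06,0)),(S,(422,168),(-.06,-e,.06,0)),(S,(518,325),(.06,-e,0,0)),
 (T,(64,177),(0,e,.006,1)),(T,(277,171),(0,-e,.006,1)),(T,(30,241),(.12,e,.006,1)),(T,(282,237),(.12,-e,.006,1)),
 (S,(523,263),(0,-e,.006,1)),(S,(697,188),(0,e,.006,1)),(S,(480,95),(.12,-e,.006,1)),(S,(657,28),(.12,e,.006,1))],lid,[.6,.2,0,.9])
def P(v,L):
    c,s=np.cos(v[2]),np.sin(v[2]);return np.round([v[0]+c*L[0]-s*L[1],v[1]+s*L[0]+c*L[1],L[2]],4)
print("pull",P(vs,store(vs[3],(-a-.014,0,.05,1))),"pull home",P(vs,(-a-.014,0,.05)))
for s in(0,.1,.12):print("lid outer",s,P(pb,lid(pb[3],(s,0,.006,1))),"shut",P(pb,lid(0,(s,0,.006,1))))
E
python3 fit.py
```

```text
[ 0.6485 -0.0087  0.1167  0.0553] yaw 6.69
[[-0.5, -0.2], [0.5, -0.7], [1.1, -0.5], [0.5, 0.4], [-1.0, -0.2], [1.9, -0.9], [-1.9, 2.2], [0.5, -1.7], [-1.6, -0.6], [-0.3, -1.1], [-1.0, -2.5], [0.2, -3.2]]
[0.5687 0.2773 0.0582 0.9276] yaw 3.34
[[-0.4, 1.7], [-1.5, -0.1], [-1.1, -0.9], [-1.5, 1.5], [0.6, -0.2], [0.9, -0.5], [-0.1, 0.1], [-5.9, -1.2], [1.8, 1.2], [1.2, 0.5], [-1.2, -0.5], [-1.0, -1.4]]
pull [ 0.4953 -0.0267  0.05  ] pull home [ 0.5502 -0.0202  0.05  ]
lid outer 0 [0.6334 0.2811 0.0641] shut [0.6286 0.2808 0.0665]
lid outer 0.1 [0.5736 0.2776 0.1441] shut [0.5288 0.275  0.0665]
lid outer 0.12 [0.5616 0.2769 0.1601] shut [0.5088 0.2738 0.0665]
```

```bash
cat >go.py <<'E'
import sys,numpy as np
from rig import bot
from scipy.spatial.transform import Rotation as Ro
def go(p,yaw):
    s=bot.read_state();R=np.array(s["tcp_rot"]);c,n=np.cos(np.radians(yaw)),np.sin(np.radians(yaw))
    D=np.array([[c,n,0],[n,-c,0],[0,0,-1]])
    print("t",s["time_s"],"pos",np.round(s["position"],4),"off",np.round(R.T@(np.array(p)-s["position"]),4),"dr",np.round(Ro.from_matrix(R.T@D).as_rotvec(degrees=True),2),"F",np.round(s["force"],1))
go([float(v) for v in sys.argv[1:4]],float(sys.argv[4]))
E
python3 go.py .4556 -.0314 .222 6.7
```

```text
t 0.1 pos [ 0.271  -0.5625  0.2217] off [ 0.3967 -0.3984  0.0006] dr [-0.11 -0.   19.01] F [-0.   0.2  0.4]
```

servo_tool(
  targets=[
    {"offset":[0.02,-0.02,0],"dr":[0,0,1]},
    {"offset":[0.045,-0.045,0],"dr":[0,0,2]},
    {"offset":[0.07,-0.07,0],"dr":[0,0,3]},
    {"offset":[0.095,-0.095,0],"dr":[0,0,5]},
    {"offset":[0.12,-0.12,0],"dr":[0,0,6]},
    {"offset":[0.145,-0.145,0],"dr":[0,0,7]},
    {"offset":[0.17,-0.17,0],"dr":[0,0,8]},
    {"offset":[0.195,-0.195,0],"dr":[0,0,9]},
    {"offset":[0.22,-0.22,0],"dr":[0,0,10]},
    {"offset":[0.245,-0.245,0],"dr":[0,0,12]},
    {"offset":[0.27,-0.27,0],"dr":[0,0,13]},
    {"offset":[0.295,-0.295,0],"dr":[0,0,14]},
    {"offset":[0.32,-0.32,0],"dr":[0,0,16]},
    {"offset":[0.345,-0.345,0],"dr":[0,0,17]},
    {"offset":[0.37,-0.37,0],"dr":[0,0,18]},
    {"offset":[0.39,-0.39,0],"dr":[0,0,19]},
    {"offset":[0.397,-0.398,0],"dr":[-0.1,0,19]},
    {"offset":[0.397,-0.398,0],"dr":[-0.1,0,19]},
    {"offset":[0.397,-0.398,0],"dr":[-0.1,0,19]},
  ],
  gripper=1,
)

```text
time_s: 1.68
position: [0.4559, -0.0318, 0.2223]
tcp_rot: [[0.993, 0.119, -0.0], [0.119, -0.993, -0.002], [-0.0, 0.002, -1.0]]
force: [0.8, 0.6, 0.8]
opening: 0.003
grasp_force: 0.0
```

```bash
python3 go.py .4556 -.0314 .042 6.7; python3 - <<'E'
from rig import viewer
import cv2,pickle
c=viewer.capture("wrist");pickle.dump(c,open("w1.pkl","wb"))
cv2.imwrite("pics/w1.png",cv2.convertScaleAbs(c["color"][:,:,::-1],alpha=1.4))
E
```

```text
t 1.6833 pos [ 0.4559 -0.0318  0.2223] off [-0.0002 -0.0008  0.1803] dr [0.11 0.03 0.13] F [0.8 0.6 0.8]
```

View pics/w1.png

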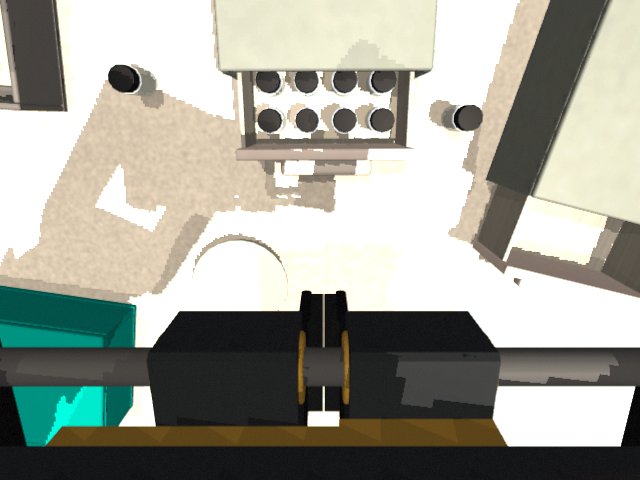

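The wrist view shows the drawer unit square to the tool. The pull strip runs from about (285,175) to (369,174), the dish is at (240,275), and the closed fingers are at (323,300). I back-project the strip and the unit's front edge from it.

```bash
python3 - <<'E'
import pickle,numpy as np
c=pickle.load(open("w1.pkl","rb"));K,R,t=c["camera_matrix"],c["R"],c["t"]
C=-R.T@t
def bp(u,v,z):
    r=R.T@np.linalg.solve(K,[u,v,1]);return np.round(C+r*(z-C[2])/r[2],4)
for n,u,v,z in[("stripL",285,175,.057),("stripR",369,174,.057),("frontL",218,70,.09),("frontR",434,69,.09),("panL",237,160,.082),("panR",412,149,.082),("dish",193,275,.016),("boxR",66,110,.06)]:print(n,bp(u,v,z))
E
```

```text
stripL [0.4896 0.0016 0.057 ]
stripR [ 0.4981 -0.0628  0.057 ]
frontL [0.5565 0.0487 0.09  ]
frontR [ 0.5739 -0.0904  0.09  ]
panL [0.4995 0.0345 0.082 ]
panR [ 0.5218 -0.087   0.082 ]
dish [0.3811 0.0813 0.016 ]
boxR [0.5181 0.1654 0.06  ]
```

servo_tool(
  targets=[
    {"offset":[0,0,0.015]},
    {"offset":[0,0,0.04]},
    {"offset":[0,0,0.065]},
    {"offset":[0,0,0.09]},
    {"offset":[0,0,0.115]},
    {"offset":[0,0,0.14]},
    {"offset":[0,0,0.16]},
    {"offset":[0,0,0.172]},
    {"offset":[0,0,0.18]},
    {"offset":[0.006,0,0.18]},
    {"offset":[0.012,0,0.18]},
    {"offset":[0.016,0,0.18]},
    {"offset":[0.016,0,0.18]},
  ],
)

```text
$.targets[0]: bad value
```

servo_tool(
  targets=[
    {"offset":[0.003,0,0]},
    {"offset":[0.006,0,0]},
    {"offset":[0.009,0,0]},
    {"offset":[0.012,0,0]},
    {"offset":[0.015,0,0]},
    {"offset":[0.018,0,0]},
    {"offset":[0.021,0,0]},
    {"offset":[0.024,0,0]},
    {"offset":[0.027,0,0]},
    {"offset":[0.03,0,0]},
    {"offset":[0.033,0,0]},
    {"offset":[0.036,0,0]},
  ],
)

```text
$.targets[0]: bad value
```

Each row needs "dr".

servo_tool(
  targets=[
    {"offset":[0,0,0.015],"dr":[0,0,0]},
    {"offset":[0,0,0.04],"dr":[0,0,0]},
    {"offset":[0,0,0.065],"dr":[0,0,0]},
    {"offset":[0,0,0.09],"dr":[0,0,0]},
    {"offset":[0,0,0.115],"dr":[0,0,0]},
    {"offset":[0,0,0.14],"dr":[0,0,0]},
    {"offset":[0,0,0.16],"dr":[0,0,0]},
    {"offset":[0,0,0.172],"dr":[0,0,0]},
    {"offset":[0,0,0.18],"dr":[0,0,0]},
    {"offset":[0.006,0,0.18],"dr":[0,0,0]},
    {"offset":[0.012,0,0.18],"dr":[0,0,0]},
    {"offset":[0.016,0,0.18],"dr":[0,0,0]},
    {"offset":[0.016,0,0.18],"dr":[0,0,0]},
  ],
)

```text
time_s: 2.82
position: [0.4749, -0.0314, 0.0436]
tcp_rot: [[0.993, 0.117, 0.005], [0.117, -0.993, -0.003], [0.005, 0.004, -1.0]]
force: [-0.1, 0.5, 0.4]
opening: 0.006
grasp_force: 0.0
```

servo_tool(
  targets=[
    {"offset":[0.003,0,0],"dr":[0,0,0]},
    {"offset":[0.006,0,0],"dr":[0,0,0]},
    {"offset":[0.009,0,0],"dr":[0,0,0]},
    {"offset":[0.012,0,0],"dr":[0,0,0]},
    {"offset":[0.015,0,0],"dr":[0,0,0]},
    {"offset":[0.018,0,0],"dr":[0,0,0]},
    {"offset":[0.021,0,0],"dr":[0,0,0]},
    {"offset":[0.024,0,0],"dr":[0,0,0]},
    {"offset":[0.027,0,0],"dr":[0,0,0]},
    {"offset":[0.03,0,0],"dr":[0,0,0]},
  ],
)

```text
time_s: 3.65
position: [0.5019, -0.0268, 0.0424]
tcp_rot: [[0.993, 0.117, -0.0], [0.117, -0.993, -0.001], [-0.001, 0.001, -1.0]]
force: [-2.1, 1.1, 0.6]
opening: 0.006
grasp_force: 0.9
```

servo_tool(
  targets=[
    {"offset":[0.003,0,0],"dr":[0,0,0]},
    {"offset":[0.006,0,0],"dr":[0,0,0]},
    {"offset":[0.009,0,0],"dr":[0,0,0]},
    {"offset":[0.012,0,0],"dr":[0,0,0]},
    {"offset":[0.015,0,0],"dr":[0,0,0]},
    {"offset":[0.018,0,0],"dr":[0,0,0]},
    {"offset":[0.021,0,0],"dr":[0,0,0]},
    {"offset":[0.024,0,0],"dr":[0,0,0]},
    {"offset":[0.026,0,0],"dr":[0,0,0]},
  ],
)

```text
time_s: 4.4
position: [0.5283, -0.0242, 0.0425]
tcp_rot: [[0.993, 0.117, 0.001], [0.117, -0.993, -0.002], [0.001, 0.002, -1.0]]
force: [-1.3, -0.3, -0.8]
opening: 0.005
grasp_force: 0.8
```

servo_tool(
  targets=[
    {"offset":[0.001,0,0],"dr":[0,0,0]},
    {"offset":[0.002,0,0],"dr":[0,0,0]},
    {"offset":[0.003,0,0],"dr":[0,0,0]},
    {"offset":[0.004,0,0],"dr":[0,0,0]},
  ],
)

```text
time_s: 4.73
position: [0.5318, -0.0238, 0.0426]
tcp_rot: [[0.993, 0.117, 0.001], [0.117, -0.993, -0.002], [0.0, 0.002, -1.0]]
force: [-1.9, -0.2, -0.9]
opening: 0.005
grasp_force: 0.8
```

servo_tool(
  targets=[
    {"offset":[0.001,0,0],"dr":[0,0,0]},
    {"offset":[0.002,0,0],"dr":[0,0,0]},
    {"offset":[0.003,0,0],"dr":[0,0,0]},
  ],
)

```text
time_s: 4.98
position: [0.5349, -0.0234, 0.0426]
tcp_rot: [[0.993, 0.117, 0.001], [0.117, -0.993, -0.002], [0.0, 0.002, -1.0]]
force: [-1.5, 0.9, -0.1]
opening: 0.011
grasp_force: 0.8
```

servo_tool(
  targets=[
    {"offset":[0.001,0,0],"dr":[0,0,0]},
    {"offset":[0.002,0,0],"dr":[0,0,0]},
  ],
)

```text
time_s: 5.15
position: [0.5369, -0.0231, 0.0426]
tcp_rot: [[0.993, 0.117, 0.001], [0.117, -0.993, -0.002], [0.0, 0.002, -1.0]]
force: [-1.3, -0.6, -0.8]
opening: 0.005
grasp_force: 0.8
```

servo_tool(
  targets=[
    {"offset":[0.001,0,0],"dr":[0,0,0]},
    {"offset":[0.002,0,0],"dr":[0,0,0]},
  ],
)

```text
time_s: 5.32
position: [0.5376, -0.023, 0.0426]
tcp_rot: [[0.993, 0.118, -0.002], [0.118, -0.993, -0.002], [-0.002, 0.002, -1.0]]
force: [-6.1, -3.3, 2.9]
opening: 0.006
grasp_force: 3.0
```

servo_tool(
  targets=[
    {"offset":[0.001,0,0],"dr":[0,0,0]},
    {"offset":[0.002,0,0],"dr":[0,0,0]},
  ],
)

```text
time_s: 5.48
position: [0.5376, -0.0229, 0.0426]
tcp_rot: [[0.993, 0.118, -0.006], [0.118, -0.993, -0.002], [-0.006, 0.001, -1.0]]
force: [-9.7, -5.1, 7.0]
opening: 0.008
grasp_force: 4.8
```

The drawer stopped hard at x = 0.5376, about where the fit put home, so it is home. I back off, rise and go over to the lid.

servo_tool(
  targets=[
    {"offset":[-0.005,0,0],"dr":[0,0,0]},
    {"offset":[-0.018,0,0],"dr":[0,0,0]},
    {"offset":[-0.03,0,0],"dr":[0,0,0]},
    {"offset":[-0.035,0,-0.015],"dr":[0,0,0]},
    {"offset":[-0.035,0,-0.045],"dr":[0,0,0]},
    {"offset":[-0.035,0,-0.075],"dr":[0,0,0]},
    {"offset":[-0.035,0,-0.105],"dr":[0,0,0]},
    {"offset":[-0.035,0,-0.135],"dr":[0,0,0]},
    {"offset":[-0.035,0,-0.165],"dr":[0,0,0]},
    {"offset":[-0.03,-0.015,-0.19],"dr":[0,0,0]},
    {"offset":[-0.02,-0.04,-0.207],"dr":[0,0,0]},
  ],
)

```text
time_s: 6.4
position: [0.5183, 0.0137, 0.2531]
tcp_rot: [[0.994, 0.113, 0.008], [0.113, -0.994, -0.003], [0.008, 0.004, -1.0]]
force: [1.4, -0.5, -0.6]
opening: 0.007
grasp_force: 0.0
```

```bash
python3 go.py .598 .279 .25 3.35
```

```text
t 6.4 pos [0.5183 0.0137 0.2531] off [ 0.1092 -0.2545  0.0028] dr [ 0.23 -0.46  3.16] F [ 1.4 -0.5 -0.6]
```

servo_tool(
  targets=[
    {"offset":[0.01,-0.025,0],"dr":[0,0,0.3]},
    {"offset":[0.022,-0.052,0],"dr":[0,0,0.6]},
    {"offset":[0.034,-0.08,0],"dr":[0,0,1]},
    {"offset":[0.047,-0.11,0],"dr":[0,0,1.4]},
    {"offset":[0.06,-0.14,0],"dr":[0,0,1.8]},
    {"offset":[0.072,-0.17,0],"dr":[0,0,2.2]},
    {"offset":[0.085,-0.2,0],"dr":[0,0,2.6]},
    {"offset":[0.096,-0.225,0],"dr":[0,0,3]},
    {"offset":[0.105,-0.245,0],"dr":[0,0,3.2]},
    {"offset":[0.109,-0.254,0],"dr":[0,0,3.2]},
    {"offset":[0.109,-0.254,0],"dr":[0,0,3.2]},
    {"offset":[0.109,-0.254,0],"dr":[0,0,3.2]},
  ],
)

```text
time_s: 7.4
position: [0.5946, 0.2799, 0.249]
tcp_rot: [[0.998, 0.062, 0.001], [0.062, -0.998, -0.002], [0.001, 0.002, -1.0]]
force: [-0.2, -0.7, -0.3]
opening: 0.002
grasp_force: 0.0
```

```bash
python3 go.py .598 .279 .167 3.35; python3 - <<'E'
from rig import viewer
import cv2,numpy as np
a=viewer.capture("top")["color"][135:275,145:405,::-1];b=viewer.capture("scene")["color"][100:300,235:495,::-1]
i=np.vstack([a,b]);cv2.imwrite("pics/m1.png",cv2.convertScaleAbs(cv2.resize(i,None,fx=1.75,fy=1.75,interpolation=cv2.INTER_CUBIC),alpha=1.5))
E
```

```text
t 7.4 pos [0.5946 0.2799 0.249 ] off [0.0033 0.0009 0.082 ] dr [ 0.13 -0.03  0.21] F [-0.2 -0.7 -0.3]
```

View pics/m1.png

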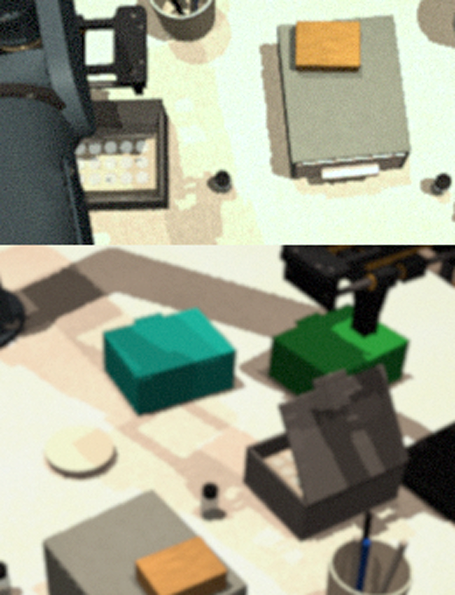

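The vial drawer now shows flush and the lid stands below and in front of the fingers, clear of the loose vials. I descend behind the outer face of the lid and touch it.

servo_tool(
  targets=[
    {"offset":[0.003,0,0.012],"dr":[0,0,0]},
    {"offset":[0.003,0,0.03],"dr":[0,0,0]},
    {"offset":[0.003,0,0.05],"dr":[0,0,0]},
    {"offset":[0.003,0,0.068],"dr":[0,0,0]},
    {"offset":[0.003,0,0.078],"dr":[0,0,0]},
    {"offset":[0.003,0,0.082],"dr":[0,0,0]},
    {"offset":[0,0,0.0845],"dr":[0,0,0]},
    {"offset":[-0.003,0,0.087],"dr":[0,0,0]},
    {"offset":[-0.006,0,0.0895],"dr":[0,0,0]},
    {"offset":[-0.009,0,0.092],"dr":[0,0,0]},
    {"offset":[-0.012,0,0.094],"dr":[0,0,0]},
    {"offset":[-0.015,0,0.096],"dr":[0,0,0]},
    {"offset":[-0.017,0,0.097],"dr":[0,0,0]},
  ],
)

```text
time_s: 8.58
position: [0.5776, 0.2791, 0.1523]
tcp_rot: [[0.998, 0.062, 0.002], [0.062, -0.998, -0.001], [0.001, 0.002, -1.0]]
force: [0.3, -0.1, 0.3]
opening: 0.004
grasp_force: 0.5
```

servo_tool(
  targets=[
    {"offset":[-0.003,0,0.002],"dr":[0,0,0]},
    {"offset":[-0.006,0,0.004],"dr":[0,0,0]},
    {"offset":[-0.009,0,0.0065],"dr":[0,0,0]},
    {"offset":[-0.0115,0,0.009],"dr":[0,0,0]},
    {"offset":[-0.014,0,0.0115],"dr":[0,0,0]},
  ],
)

```text
time_s: 9.0
position: [0.5634, 0.2782, 0.1404]
tcp_rot: [[0.998, 0.061, 0.0], [0.061, -0.998, -0.001], [0.0, 0.001, -1.0]]
force: [0.8, 0.9, 0.6]
opening: 0.006
grasp_force: 0.5
```

servo_tool(
  targets=[
    {"offset":[-0.0025,0,0.002],"dr":[0,0,0]},
    {"offset":[-0.005,0,0.0045],"dr":[0,0,0]},
    {"offset":[-0.0075,0,0.007],"dr":[0,0,0]},
    {"offset":[-0.0095,0,0.0095],"dr":[0,0,0]},
    {"offset":[-0.0115,0,0.012],"dr":[0,0,0]},
    {"offset":[-0.0135,0,0.015],"dr":[0,0,0]},
    {"offset":[-0.0155,0,0.018],"dr":[0,0,0]},
    {"offset":[-0.0175,0,0.021],"dr":[0,0,0]},
    {"offset":[-0.019,0,0.024],"dr":[0,0,0]},
    {"offset":[-0.021,0,0.027],"dr":[0,0,0]},
  ],
)

```text
time_s: 9.83
position: [0.5425, 0.2767, 0.1132]
tcp_rot: [[0.998, 0.061, 0.0], [0.061, -0.998, -0.002], [0.0, 0.002, -1.0]]
force: [0.6, -0.0, 0.5]
opening: 0.003
grasp_force: 0.4
```

servo_tool(
  targets=[
    {"offset":[-0.0015,0,0.003],"dr":[0,0,0]},
    {"offset":[-0.003,0,0.006],"dr":[0,0,0]},
    {"offset":[-0.0045,0,0.009],"dr":[0,0,0]},
    {"offset":[-0.006,0,0.012],"dr":[0,0,0]},
    {"offset":[-0.007,0,0.015],"dr":[0,0,0]},
    {"offset":[-0.008,0,0.018],"dr":[0,0,0]},
    {"offset":[-0.009,0,0.021],"dr":[0,0,0]},
    {"offset":[-0.01,0,0.024],"dr":[0,0,0]},
  ],
)

```text
time_s: 10.5
position: [0.5328, 0.276, 0.0893]
tcp_rot: [[0.998, 0.061, 0.001], [0.061, -0.998, -0.002], [0.0, 0.002, -1.0]]
force: [0.7, 0.0, 0.9]
opening: 0.003
grasp_force: 0.3
```

servo_tool(
  targets=[
    {"offset":[-0.001,0,0.003],"dr":[0,0,0]},
    {"offset":[-0.002,0,0.006],"dr":[0,0,0]},
    {"offset":[-0.0025,0,0.009],"dr":[0,0,0]},
    {"offset":[-0.003,0,0.012],"dr":[0,0,0]},
    {"offset":[-0.0035,0,0.015],"dr":[0,0,0]},
    {"offset":[-0.0035,0,0.018],"dr":[0,0,0]},
    {"offset":[-0.004,0,0.0195],"dr":[0,0,0]},
  ],
)

```text
time_s: 11.08
position: [0.5286, 0.2757, 0.0695]
tcp_rot: [[0.998, 0.061, -0.0], [0.061, -0.998, -0.002], [-0.0, 0.002, -1.0]]
force: [1.0, 0.4, 1.1]
opening: 0.008
grasp_force: 0.3
```

servo_tool(
  targets=[
    {"offset":[0,0,0.001],"dr":[0,0,0]},
    {"offset":[0,0,0.002],"dr":[0,0,0]},
  ],
)

```text
time_s: 11.25
position: [0.5285, 0.2757, 0.0679]
tcp_rot: [[0.998, 0.061, -0.0], [0.061, -0.998, -0.002], [-0.0, 0.002, -1.0]]
force: [-0.1, -0.4, 0.6]
opening: 0.006
grasp_force: 0.3
```

servo_tool(
  targets=[
    {"offset":[0,0,0.001],"dr":[0,0,0]},
    {"offset":[0,0,0.002],"dr":[0,0,0]},
  ],
)

```text
time_s: 11.42
position: [0.5285, 0.2757, 0.0668]
tcp_rot: [[0.998, 0.061, -0.0], [0.061, -0.998, -0.002], [-0.0, 0.002, -1.0]]
force: [-3.5, -0.4, 11.9]
opening: 0.003
grasp_force: 6.1
```

The lid is hard on the rim at z = 0.0668, with 12 N against it. I rise clear and check.

servo_tool(
  targets=[
    {"offset":[0,0,-0.005],"dr":[0,0,0]},
    {"offset":[0,0,-0.02],"dr":[0,0,0]},
    {"offset":[0,0,-0.045],"dr":[0,0,0]},
    {"offset":[0,0,-0.075],"dr":[0,0,0]},
    {"offset":[0,0,-0.105],"dr":[0,0,0]},
    {"offset":[0,0.01,-0.135],"dr":[0,0,0]},
    {"offset":[-0.02,0.035,-0.16],"dr":[0,0,0]},
    {"offset":[-0.04,0.065,-0.175],"dr":[0,0,0]},
    {"offset":[-0.06,0.095,-0.18],"dr":[0,0,0]},
    {"offset":[-0.08,0.115,-0.18],"dr":[0,0,0]},
    {"offset":[-0.08,0.115,-0.18],"dr":[0,0,0]},
    {"offset":[-0.08,0.115,-0.18],"dr":[0,0,0]},
  ],
)

```text
time_s: 12.42
position: [0.4552, 0.1556, 0.2468]
tcp_rot: [[0.998, 0.059, 0.001], [0.059, -0.998, -0.001], [0.001, 0.001, -1.0]]
force: [-0.2, -0.3, 0.4]
opening: 0.003
grasp_force: 0.0
```

```bash
python3 - <<'E'
from rig import viewer
import cv2,numpy as np
a=viewer.capture("top")["color"][60:320,145:515,::-1];b=viewer.capture("scene")["color"][120:420,110:480,::-1]
cv2.imwrite("pics/m2.png",cv2.convertScaleAbs(np.vstack([a,b]),alpha=1.5))
E
```

```text
(no output)
```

View pics/m2.png

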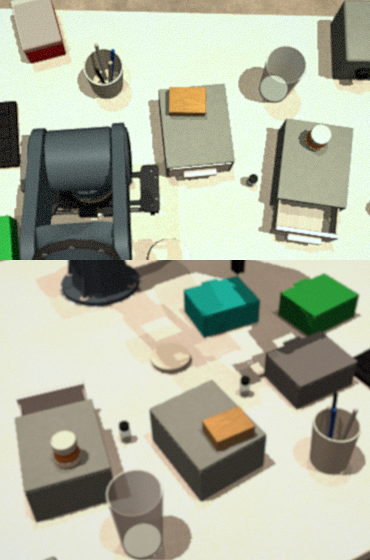

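The picture shows the lid flat at (310,365), the vial drawer home at (198,172), the empty drawer still open at (305,225), and everything else standing in place.

```bash
python3 -c "
from rig import ticket;print(ticket.hand_in())"
```

```text
the job is handed in; nothing more can be done
None
```

I pushed the vial drawer fully home, then swung the plate-box lid shut; the empty drawer and everything else on the bench look untouched in the last pictures, and the job was handed in at about 12.5 s with no verdict returned.

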